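# Carry the condiment row over to the table rack

### The arm

A 7-joint arm with a two-finger parallel gripper is mounted at the origin on the work surface. World frame = base frame: x ahead of the robot, y to its left, z up, the work surface at z = 0. Lengths are in m, angles in rad, forces in N, time in s.
With the tool pointing down it reaches from about 0.4 to 0.85 m from the base axis. Payload 4.5 kg.
Tool frame: the origin (TCP) lies between the finger pads; the fingertips stand 22 mm ahead of it and the grasp point (between the pads) lies 3 mm ahead of it (manip.tips_ahead is the distance from the TCP to the fingertips, in m); z points along the fingers, y is the line along which they close (so a half turn about z gives the same grasp; the last joint's range is limited). The gripper opens to 85 mm and grips with 20 to 120 N. Pads are 22 mm wide; open, the fingers measure 114 mm over their backs; the gripper's body (76 mm by 85 mm) begins 54 mm behind the grasp point. The pads swing forward as they close: fully open they stand 13 mm farther back than shut.
Start: joints at [-1.142, 0.689, -0.195, 1.565, 0.157, 0.902, -0.215], TCP at [0.24, 0.577, 0.253] pointing down, gripper open.
Joint ranges: [-3.01, 3.01], [-0.46, 2.08], [-1.47, 1.51], [0.13, 2.56], [-1, 4.14], [0.04, 2.09], [-2.66, 2.66]. Speed limits (rad/s): [2.57, 2.57, 3.14, 3.14, 3.14, 3.14, 3.14].

### API

Orientations are given as [roll, pitch, yaw] about the fixed x, y, z axes, in that order (R = Rz(yaw) Ry(pitch) Rx(roll)).
In Python, from bench import status, cams, workorder, manip gives the robot as it stands. The module is installed in compiled form; this text tells all that it offers.
- The arm moves only by the tool play_rows, never from a script. Its argument "commands" is a list of rows, each a list of 5 numbers: the finger opening in m, from 0 to 0.0854, then the shift along the world's x, y, z in m, then the turn about the world's z in degrees. A call has 1 to 5 rows; each row shifts and turns the commanded pose from where the row before left it; what a row does not reach is not made up. A row lasts 1/10 s, in which the tool goes at most 50 mm and 8.59 degrees, less where a joint would pass 70% of its speed; a pose out of reach is approached as far as the arm can. A call with a gripper value outside its range is refused whole. The fingers move at their own pace and stop on an object; "squeeze" is the grip in N (left out, the last holds). Time passes only in rows, so rows that do not move let the fingers close. It gives the time, the measured TCP pose, the force, the opening and the grip force at its end, in the units of the state.
- status.observe(): the state, without advancing time (a new reading comes with each control period).
- cams.read_camera(name): name is "scene" or "top"; returns a dict with "image" (384x512x3 uint8, red, green, blue), "depth" (384x512 float32, m along the optical axis (not along the pixel's ray), 0 where there is no reading), "K" (3x3 intrinsics, pixels), "pose" (4x4, takes a point from camera to world coordinates). Camera axes: x right, y down, z forward; pixel columns grow to the right and rows downward; lengths in m; the calibration is good to about 2 mm. A picture is of the moment at which its call begins.
- workorder.finish_job(): hands the job in; it is judged then, once.
Trained networks look in a picture, given as the dict that the camera call returned (one of the last four; its "shot" number tells which), for a name from the list of things; names that differ only in an ending like _2 or _b are one class to them, and where a whole thing is asked for, a point or a joint stands for the part that bears it (a point fixed in the world has none). Each returns a list of dicts, best first, with "conf" (0 to 1); they miss things now and then, are a little off and sometimes report something else, mostly with a low value. They report only what shows in the picture. A call takes as long as a camera call. They do not tell look-alikes from the thing itself.
- cams.find_in(picture, name): "centre" ([x, y, z] in m, in the coordinates of the camera as it stood for that picture, good to about 4 mm: the middle of the surface that is visible of it).
- cams.silhouettes(picture, name): "region" (384x512 bool, what is visible of it).
- cams.tip_of(picture, name): "centre" ([x, y, z] in m, in the coordinates of the camera as it stood for that picture, good to about 4 mm: a listed point, or the origin of a listed thing).
The state is a dict: "time": time; "joint_pos": joint angles; "qd": joint speeds; "effort": joint torques, N m; "tool_pos": TCP position; "orientation": TCP orientation; "force": force on the tool from outside, world axes, zero at the start; "torque": the same for the moment, N m; "width": finger opening in m; "grip_force": force on a finger pad.
Only numpy, scipy, OpenCV 4.12 (cv2) and the standard library are available. Lean on these libraries where they do the work, as an engineer would, in place of code of your own. Each camera call takes 0.05 s, during which the arm holds its last target. There are 200 camera calls.

### The job

Breakfast is being laid: move the four condiment holders from the full wooden rack to the empty one, one on the centre of each coaster, keeping their order as counted from the rack's handle: whichever stands next to the full rack's handle goes next to the empty rack's handle, and so on down the row (the two handles point opposite ways). Leave all four standing upright and let go of; do not tip any of them over on the way, and leave the coffee pot and the cup where they are.

Things in the scene. Friction and masses are not known exactly. Their poses are not given: they have to be found in the camera images.
- salt: Salt shaker: small white porcelain cylinder with a domed, holed top. 40 mm diameter (straight up to 46 mm), 64 mm tall, about 0.12 kg. Origin: centre of its underside, z up its axis. Round: its yaw means nothing. Good grip: 35 mm above the origin.
- mill: Pepper mill: turned brown wood with a waist and a small steel knob on top. 48 mm diameter at the foot, waist 34 mm diameter from 48 to 74 mm up, head 42 mm, 110 mm tall, about 0.15 kg. Origin: centre of its underside, z up its axis. Good grip: the waist, 62 mm above the origin.
- cruet: Oil cruet: white porcelain bottle with narrow neck and cork stopper. 50 mm diameter (straight up to 66 mm), then neck 22 mm, 100 mm tall, about 0.2 kg. Origin: centre of its underside, z up its axis. Good grip: 52 mm above the origin.
- jar: Sugar jar: squat white porcelain cylinder with a flat steel lid (fixed on) and a small lid knob. 58 mm diameter (straight up to 50 mm; lid 59 mm diameter to 57 mm), 68 mm tall with the knob, about 0.22 kg. Origin: centre of its underside, z up its axis. Good grip: 32 mm above the origin.
- kitchen_rack: Full rack, fixed, nearer or farther of the two: pale wooden board 100 (x) by 360 mm (y), 18 thick; low rails 8 mm wide along both long edges, tops 28 mm above the table; a paddle handle 34 mm wide, 95 long, at its +y end (robot's left). Origin: centre of underside, z up. Coasters on it in a row at x = 0, y = +135 (next to the handle), +45, -45, -135 mm.
- table_rack: Empty rack, fixed: board of the same size, with the same rails, but its handle is at its -y end (robot's right). Origin: centre of underside, z up. Four fixed dark slate coasters, 76 mm diameter, 4 mm thick, tops 22 mm above the origin, at x = 0, y = -135 (next to the handle), -45, +45, +135 mm: the places to fill.
- salt_coaster: The dark slate coaster on the full rack on which the salt shaker stands at the start (within about 3 mm of centre); 76 mm diameter, 4 mm thick, fixed on the board. It stays there and so shows where in the row the salt shaker began. Origin: centre of its underside, 18 mm above the table.
- mill_coaster: The dark slate coaster on the full rack on which the pepper mill stands at the start (within about 3 mm of centre); 76 mm diameter, 4 mm thick, fixed on the board. It stays there and so shows where in the row the pepper mill began. Origin: centre of its underside, 18 mm above the table.
- cruet_coaster: The dark slate coaster on the full rack on which the oil cruet stands at the start (within about 3 mm of centre); 76 mm diameter, 4 mm thick, fixed on the board. It stays there and so shows where in the row the oil cruet began. Origin: centre of its underside, 18 mm above the table.
- jar_coaster: The dark slate coaster on the full rack on which the sugar jar stands at the start (within about 3 mm of centre); 76 mm diameter, 4 mm thick, fixed on the board. It stays there and so shows where in the row the sugar jar began. Origin: centre of its underside, 18 mm above the table.
- coffee_pot: Bystander: steel coffee pot, 185 mm tall, body 104 mm diameter with a spout to +x and a handle to -x of its own frame, standing on the robot's left. Origin: centre of its underside.
- cup_a: Bystander: white cup on its saucer (one piece, saucer 130 mm diameter, 68 mm tall) on the robot's right. Origin: centre of its underside.
Mind the look-alikes: they are no part of the job. What is shaped like the jar but green is not meant. What is shaped like the mill but green is not meant.

How it is judged:
At the end, for the whole second after the job is handed in: Each holder stands on the empty rack as many places from its handle as it began from the full rack's handle, centred on that coaster within 12 mm along and across the rack, its foot within 4 mm of the coaster top, upright within 0.08 rad, at rest and released (((y of salt_coaster in the frame of kitchen_rack between 0.115 and 0.155 m and y of salt in the frame of table_rack between -0.147 and -0.123 m) or (y of salt_coaster in the frame of kitchen_rack between 0.025 and 0.065 m and y of salt in the frame of table_rack between -0.057 and -0.033 m) or (y of salt_coaster in the frame of kitchen_rack between -0.065 and -0.025 m and y of salt in the frame of table_rack between 0.033 and 0.057 m) or (y of salt_coaster in the frame of kitchen_rack between -0.155 and -0.115 m and y of salt in the frame of table_rack between 0.123 and 0.147 m)) and x of salt in the frame of table_rack between -0.012 and 0.012 m and z of salt in the frame of table_rack between 0.018 and 0.026 m and angle between each of salt, mill, cruet, jar's own z axis and vertical below 0.08 rad and linear speed of each of salt, mill, cruet, jar below 0.02 m/s and contact force between each of salt, mill, cruet, jar and the fingers below 0.05 N and ((y of mill_coaster in the frame of kitchen_rack between 0.115 and 0.155 m and y of mill in the frame of table_rack between -0.147 and -0.123 m) or (y of mill_coaster in the frame of kitchen_rack between 0.025 and 0.065 m and y of mill in the frame of table_rack between -0.057 and -0.033 m) or (y of mill_coaster in the frame of kitchen_rack between -0.065 and -0.025 m and y of mill in the frame of table_rack between 0.033 and 0.057 m) or (y of mill_coaster in the frame of kitchen_rack between -0.155 and -0.115 m and y of mill in the frame of table_rack between 0.123 and 0.147 m)) and x of mill in the frame of table_rack between -0.012 and 0.012 m and z of mill in the frame of table_rack between 0.018 and 0.026 m and ((y of cruet_coaster in the frame of kitchen_rack between 0.115 and 0.155 m and y of cruet in the frame of table_rack between -0.147 and -0.123 m) or (y of cruet_coaster in the frame of kitchen_rack between 0.025 and 0.065 m and y of cruet in the frame of table_rack between -0.057 and -0.033 m) or (y of cruet_coaster in the frame of kitchen_rack between -0.065 and -0.025 m and y of cruet in the frame of table_rack between 0.033 and 0.057 m) or (y of cruet_coaster in the frame of kitchen_rack between -0.155 and -0.115 m and y of cruet in the frame of table_rack between 0.123 and 0.147 m)) and x of cruet in the frame of table_rack between -0.012 and 0.012 m and z of cruet in the frame of table_rack between 0.018 and 0.026 m and ((y of jar_coaster in the frame of kitchen_rack between 0.115 and 0.155 m and y of jar in the frame of table_rack between -0.147 and -0.123 m) or (y of jar_coaster in the frame of kitchen_rack between 0.025 and 0.065 m and y of jar in the frame of table_rack between -0.057 and -0.033 m) or (y of jar_coaster in the frame of kitchen_rack between -0.065 and -0.025 m and y of jar in the frame of table_rack between 0.033 and 0.057 m) or (y of jar_coaster in the frame of kitchen_rack between -0.155 and -0.115 m and y of jar in the frame of table_rack between 0.123 and 0.147 m)) and x of jar in the frame of table_rack between -0.012 and 0.012 m and z of jar in the frame of table_rack between 0.018 and 0.026 m); the robot touches nothing.
It fails at once if one of the four holders is tipped over (angle between any of salt, mill, cruet, jar's own z axis and vertical above 0.7 rad).
It fails at once if the coffee pot or the cup is pushed more than 30 mm (distance of any of coffee_pot, cup_a from where it was at the start of the episode above 0.03 m).
It also fails if it takes over 99 s, if anything falls off the work surface, if the arm or the gripper's body presses on something with over 40 N, if the wrist force passes 120 N, or if a joint passes its speed limit or range.

## Working session

There is one attempt and no reset: what is moved stays moved. The work goes in short steps, Python scripts to look and compute and a tool call to move; the robot and the scene stay as the last step left them, time stands still between calls to the robot, and variables do not carry over. Pictures are saved under pics/ and viewed, at most 14 in all, crops included, and the job is handed in when it is done.

Besides the shell and the picture viewer there is one more tool, called after "Emit:" as name(argument=value, ...), one argument or row to a line, values as JSON. play_rows: Moves the arm, as the interface text tells. Its arguments: {"type":"object","properties":{"commands":{"type":"array","items":{"type":"array","items":{"type":"number"}}},"squeeze":{"type":"number"}},"required":["commands"]}

```bash
mkdir -p pics; cat > h.py <<'E'
import numpy as np, cv2
from bench import status, cams, workorder, manip
def shot(n,f=None):
    p=cams.read_camera(n)
    if f: cv2.imwrite('pics/'+f,p['image'][:,:,::-1])
    return p
def w(p,c):
    return (np.asarray(p['pose'])@np.append(c,1))[:3]
E
python3 - <<'E'
from h import *
s=status.observe();print(s['time'],s['tool_pos'],s['orientation'],s['width'])
for n in ('top','scene'):
    p=shot(n,n+'0.png')
    for k in 'salt mill cruet jar kitchen_rack table_rack salt_coaster coffee_pot cup_a'.split():
        for d in cams.tip_of(p,k)[:4]: print(n,k,round(d['conf'],2),w(p,d['centre']).round(3))
E
```

```text
0.0 [0.24021223 0.57631274 0.25243622] [-3.13965872e+00  1.57711732e-04  2.74682561e+00] 0.08555038386345526
top salt 0.69 [ 0.64  -0.007  0.024]
top mill 0.83 [0.642 0.174 0.023]
top mill 0.75 [ 0.759  0.147 -0.001]
top mill 0.74 [ 0.455 -0.086 -0.001]
top mill 0.59 [ 0.64   0.045 -0.   ]
top cruet 0.62 [ 0.639 -0.097  0.017]
top cruet 0.48 [0.64  0.083 0.022]
top jar 0.77 [ 0.639 -0.094  0.019]
top jar 0.73 [ 0.77  -0.062  0.001]
top jar 0.53 [ 0.618 -0.268  0.   ]
top kitchen_rack 0.66 [0.638 0.044 0.002]
top table_rack 0.72 [ 0.455 -0.089 -0.001]
top salt_coaster 0.79 [ 0.641 -0.004  0.019]
top coffee_pot 0.74 [ 0.512  0.492 -0.   ]
top cup_a 0.85 [ 0.501 -0.532  0.001]
scene salt 0.49 [ 0.636 -0.01   0.023]
scene mill 0.94 [0.639 0.167 0.028]
scene mill 0.63 [0.757 0.144 0.002]
scene mill 0.49 [0.639 0.076 0.023]
scene mill 0.4 [ 0.638 -0.098  0.019]
scene cruet 0.83 [0.639 0.081 0.022]
scene jar 0.96 [ 0.771 -0.07   0.004]
scene jar 0.86 [ 0.64  -0.097  0.024]
scene jar 0.66 [ 0.612 -0.271  0.003]
scene kitchen_rack 0.63 [0.642 0.037 0.001]
scene table_rack 0.77 [ 0.454 -0.09  -0.003]
scene salt_coaster 0.63 [ 0.643 -0.009  0.021]
scene coffee_pot 0.71 [ 0.509  0.484 -0.   ]
```

View pics/top0.png

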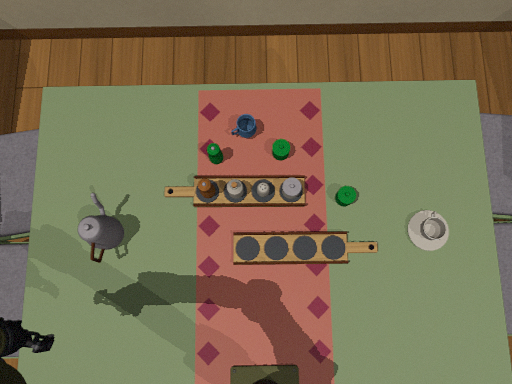

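View pics/scene0.png

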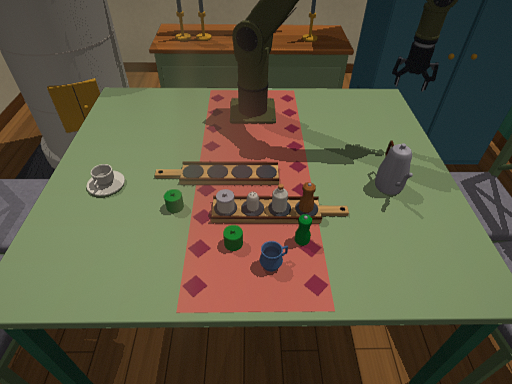

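```bash
python3 - <<'E'
from h import *
for n in ('top','scene'):
    p=shot(n);D=p['depth'];K=np.array(p['K']);v,u=np.indices(D.shape)
    X=np.stack([(u-K[0,2])/K[0,0]*D,(v-K[1,2])/K[1,1]*D,D],-1)@np.array(p['pose'])[:3,:3].T+np.array(p['pose'])[:3,3]
    print(n,np.array(p['pose'])[:3,3].round(2))
    for k in ('kitchen_rack','table_rack'):
        for d in cams.silhouettes(p,k)[:1]:
            P=X[d['region']&(D>0)];P=P[(P[:,2]>0.01)&(P[:,2]<.035)]
            # body only: rails
            c,s,a=cv2.minAreaRect(P[:,:2].astype(np.float32));print(k,len(P),c,s,a)
            R=P[P[:,2]>.0255];print(' rails x',np.percentile(R[:,0],[2,50,98]).round(3),'y',np.percentile(R[:,1],[1,99]).round(3))
            m=np.median(R[:,0]) if 0 else (R[:,0].min()+R[:,0].max())/2
            for q in (R[R[:,0]<m-.02],R[R[:,0]>m+.02]): 
                if len(q)>20: print('  rail fit',np.polyfit(q[:,1]-q[:,1].mean(),q[:,0],1).round(4),q[:,1].mean().round(3))
    for k in ('table_rack',):
        g=p['image'].astype(int).sum(2)
        M=(g<260)&(X[...,2]>.015)&(X[...,2]<.03)&(abs(X[...,0]-.455)<.06)&(X[...,1]<.1)&(X[...,1]>-.3)
        nn,lab,st,ce=cv2.connectedComponentsWithStats(M.astype(np.uint8))
        for i in range(1,nn):
            if st[i,4]>80: q=X[lab==i];print('coaster',st[i,4],((q.min(0)+q.max(0))/2).round(4),q.mean(0).round(4))
    for y in (.17,.08,-.007,-.096):
        M=(X[...,2]>.052)&(X[...,2]<.2)&(abs(X[...,0]-.64)<.045)&(abs(X[...,1]-y)<.045)
        q=X[M];print(y,len(q),np.percentile(q,1,0).round(3),np.percentile(q,99,0).round(3))
E
```

```text
top [0.36 0.   1.35]
kitchen_rack 2079 (0.6409342288970947, 0.08830136060714722) (0.4543970823287964, 0.10200297087430954) 89.42639923095703
 rails x [0.589 0.604 0.69 ] y [-0.136  0.218]
  rail fit [0.014  0.5943] 0.032
  rail fit [0.0078 0.6856] 0.027
table_rack 4000 (0.4547683894634247, -0.1337813287973404) (0.45246997475624084, 0.10034909099340439) 89.65471649169922
 rails x [0.405 0.452 0.505] y [-0.261  0.088]
  rail fit [0.0064 0.4126] -0.088
  rail fit [0.0094 0.4976] -0.085
coaster 101 [ 0.5003 -0.0869  0.0231] [ 0.4997 -0.089   0.0257]
coaster 535 [ 0.4478 -0.1936  0.0225] [ 0.4461 -0.2179  0.0234]
coaster 438 [0.4541 0.0464 0.0224] [0.4551 0.0468 0.023 ]
coaster 440 [ 0.4555 -0.0434  0.0224] [ 0.4549 -0.0433  0.0227]
coaster 443 [ 0.4542 -0.1328  0.0226] [ 0.4545 -0.133   0.0228]
coaster 99 [ 0.4101 -0.0529  0.0225] [ 0.41   -0.0541  0.026 ]
0.17 230 [0.619 0.151 0.053] [0.659 0.192 0.133]
0.08 230 [0.615 0.059 0.054] [0.663 0.105 0.127]
-0.007 132 [ 0.62  -0.021  0.058] [0.656 0.013 0.089]
-0.096 296 [ 0.612 -0.12   0.058] [ 0.666 -0.065  0.093]
scene [ 1.45 -0.02  0.87]
table_rack 2245 (0.454975962638855, -0.1388227939605713) (0.4522916078567505, 0.10709977149963379) 89.62665557861328
 rails x [0.403 0.457 0.507] y [-0.26   0.081]
  rail fit [0.0152 0.4108] -0.106
  rail fit [0.0039 0.5029] -0.094
coaster 1507 [ 0.4561 -0.0911  0.0225] [ 0.4599 -0.0914  0.0228]
0.17 283 [0.629 0.148 0.053] [0.664 0.189 0.131]
0.08 278 [0.629 0.055 0.053] [0.665 0.103 0.123]
-0.007 138 [ 0.63  -0.025  0.052] [0.659 0.011 0.088]
-0.096 282 [ 0.613 -0.124  0.054] [ 0.67 -0.07  0.09]
```

The top view shows, counted from the left (handle) end: mill (207,189), cruet (235,189), salt (263,190) and jar (291,188). The empty coasters are at (247..333,247), with the handle on the right. The green look-alikes are at (215,153), (281,149) and (346,196), clear of the racks. The scene view agrees.

Emit:
play_rows(
  commands=[
    [0.085,0.026,-0.026,0.004,-4.5],
    [0.085,0.026,-0.026,0.004,-4.5],
    [0.085,0.026,-0.026,0.004,-4.5],
    [0.085,0.026,-0.026,0,-4.5],
    [0.085,0.026,-0.026,0,-4.5],
  ],
  squeeze=40,
)

```text
time: 1.8
tool_pos: [0.3714, 0.446, 0.2656]
orientation: [3.141, -0.0, 2.351]
force: [1.7, -0.2, -1.0]
width: 0.0849
grip_force: 0.0
```

Emit:
play_rows(
  commands=[
    [0.085,0.026,-0.026,0,-4.5],
    [0.085,0.026,-0.026,0,-4.5],
    [0.085,0.026,-0.026,0,-4.5],
    [0.085,0.026,-0.026,0,-4.5],
    [0.085,0.026,-0.026,0,-4.5],
  ],
)

```text
time: 2.3
tool_pos: [0.5013, 0.3159, 0.2655]
orientation: [3.141, -0.0, 1.958]
force: [1.9, 0.0, 0.8]
width: 0.0848
grip_force: 0.0
```

Emit:
play_rows(
  commands=[
    [0.085,0.026,-0.026,0,-4.5],
    [0.085,0.026,-0.026,0,-4.5],
    [0.085,0.026,-0.026,0,-4.5],
    [0.085,0.026,-0.026,0,-4.5],
    [0.085,0.026,-0.026,0,-4.5],
  ],
)

```text
time: 2.8
tool_pos: [0.6313, 0.1859, 0.2654]
orientation: [3.142, -0.0, 1.566]
force: [0.4, -0.5, -0.2]
width: 0.0851
grip_force: 0.0
```

Emit:
play_rows(
  commands=[
    [0.085,0,0,0,0],
    [0.085,0,0,0,0],
    [0.085,0,0,0,0],
  ],
)

```text
time: 3.1
tool_pos: [0.6294, 0.1886, 0.2652]
orientation: [-3.14, -0.001, 1.571]
force: [-0.3, 0.8, -0.9]
width: 0.085
grip_force: 0.0
```

Emit:
play_rows(
  commands=[
    [0.085,0.0105,-0.017,0,0],
    [0.085,0,0,-0.04,0],
    [0.085,0,0,-0.04,0],
    [0.085,0,0,-0.04,0],
    [0.085,0,0,-0.03,0],
  ],
)

```text
time: 3.6
tool_pos: [0.6388, 0.172, 0.1131]
orientation: [-3.139, -0.001, 1.572]
force: [0.1, 0.5, -0.5]
width: 0.0852
grip_force: 0.0
```

Emit:
play_rows(
  commands=[
    [0.085,0,0,-0.018,0],
    [0.085,0,0,-0.01,0],
    [0.03,0,0,0,0],
    [0.03,0,0,0,0],
    [0.03,0,0,0,0],
  ],
)

```text
time: 4.1
tool_pos: [0.6418, 0.1705, 0.0889]
orientation: [3.139, -0.001, 1.569]
force: [0.3, 0.2, 0.1]
width: 0.0433
grip_force: 0.0
```

Emit:
play_rows(
  commands=[
    [0.03,0,0,0,0],
    [0.03,0,0,0,0],
    [0.03,0,0,0,0],
    [0.03,0,0,0,0],
    [0.03,0,0,0,0],
  ],
)

```text
time: 4.6
tool_pos: [0.6417, 0.1703, 0.089]
orientation: [3.139, -0.001, 1.569]
force: [-1.7, 0.4, 5.7]
width: 0.0372
grip_force: 36.3
```

Emit:
play_rows(
  commands=[
    [0.03,0,0,0.015,0],
    [0.03,0,0,0.03,0],
    [0.03,0,0,0.03,0],
    [0.03,0,0,0.03,0],
    [0.03,0,0,0.015,0],
  ],
)

```text
time: 5.1
tool_pos: [0.6423, 0.17, 0.2114]
orientation: [3.137, -0.001, 1.568]
force: [0.9, -0.4, -2.1]
width: 0.0378
grip_force: 37.5
```

Emit:
play_rows(
  commands=[
    [0.03,-0.0125,-0.0261,0,0],
    [0.03,-0.0125,-0.0262,0,0],
    [0.03,-0.0125,-0.0262,0,0],
    [0.03,-0.0125,-0.0262,0,0],
    [0.03,-0.0125,-0.0262,0,0],
  ],
)

```text
time: 5.6
tool_pos: [0.5779, 0.0379, 0.2083]
orientation: [3.141, 0.0, 1.569]
force: [0.6, 0.1, -1.1]
width: 0.0373
grip_force: 37.7
```

Emit:
play_rows(
  commands=[
    [0.03,-0.0125,-0.0262,0,0],
    [0.03,-0.0125,-0.0262,0,0],
    [0.03,-0.0125,-0.0262,0,0],
    [0.03,-0.0125,-0.0262,0,0],
    [0.03,-0.0125,-0.0262,0,0],
  ],
)

```text
time: 6.1
tool_pos: [0.5154, -0.0932, 0.2083]
orientation: [3.14, 0.0, 1.569]
force: [0.1, 0.4, -0.7]
width: 0.0376
grip_force: 37.7
```

Emit:
play_rows(
  commands=[
    [0.03,-0.0125,-0.0262,0,0],
    [0.03,-0.0125,-0.0262,0,0],
    [0.03,-0.0125,-0.0262,0,0],
    [0.03,-0.0125,-0.0262,0,0],
    [0.03,-0.0125,-0.0262,0,0],
  ],
)

```text
time: 6.6
tool_pos: [0.4529, -0.2242, 0.2083]
orientation: [3.14, 0.001, 1.568]
force: [0.2, -0.4, -1.3]
width: 0.0371
grip_force: 37.7
```

Emit:
play_rows(
  commands=[
    [0.03,0,0,0,0],
    [0.03,0,0,0,0],
    [0.03,0,0,0,0],
  ],
)

```text
time: 6.9
tool_pos: [0.4541, -0.222, 0.2078]
orientation: [3.14, -0.0, 1.57]
force: [1.2, 0.3, -0.5]
width: 0.0375
grip_force: 37.8
```

```bash
python3 - <<'E'
from h import *
for i in range(3): print(status.observe()['tool_pos'].round(4) if 0 else np.round(status.observe()['tool_pos'],4))
for n in ('top','scene'):
    p=shot(n,n+'1.png')
    for k in ('mill','salt','cruet','jar'):
        for d in cams.tip_of(p,k)[:3]: print(n,k,round(d['conf'],2),w(p,d['centre']).round(3))
E
```

```text
[ 0.4541 -0.222   0.2078]
[ 0.4541 -0.222   0.2078]
[ 0.4541 -0.222   0.2078]
top mill 0.67 [ 0.454 -0.22   0.142]
top mill 0.63 [0.764 0.149 0.001]
top salt 0.48 [ 0.639 -0.006  0.025]
top cruet 0.63 [0.641 0.083 0.024]
top jar 0.8 [ 0.637 -0.096  0.021]
top jar 0.72 [ 0.618 -0.267  0.001]
top jar 0.69 [ 0.776 -0.067  0.001]
scene mill 0.93 [0.758 0.146 0.   ]
scene mill 0.69 [ 0.452 -0.222  0.145]
scene salt 0.71 [ 0.638 -0.009  0.023]
scene cruet 0.94 [0.638 0.08  0.021]
scene jar 0.86 [ 0.614 -0.275 -0.   ]
scene jar 0.82 [ 0.643 -0.099  0.025]
scene jar 0.81 [ 0.774 -0.07   0.002]
```

View pics/scene1.png

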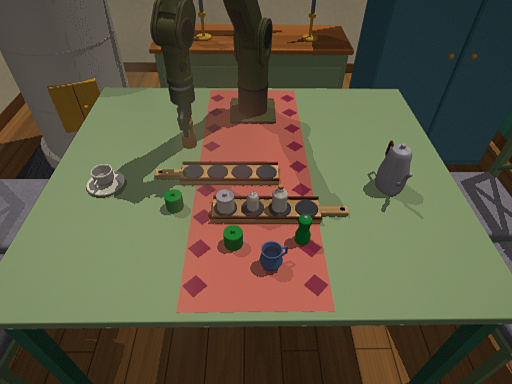

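The mill hangs upright over its coaster (188,145), and the cup and pot haven't moved. Lowering it now.

Emit:
play_rows(
  commands=[
    [0.03,0,0,-0.03,0],
    [0.03,0,0,-0.03,0],
    [0.03,0,0,-0.03,0],
    [0.03,0,0,-0.015,0],
    [0.03,0,0,-0.008,0],
  ],
)

```text
time: 7.9
tool_pos: [0.4528, -0.2226, 0.0929]
orientation: [-3.14, -0.001, 1.569]
force: [-0.0, -0.4, -1.6]
width: 0.0372
grip_force: 37.8
```

Emit:
play_rows(
  commands=[
    [0.03,0,0,-0.004,0],
    [0.03,0,0,-0.002,0],
    [0.03,0,0,0,0],
    [0.03,0,0,0,0],
  ],
)

```text
time: 8.3
tool_pos: [0.454, -0.2232, 0.0891]
orientation: [3.14, 0.001, 1.569]
force: [0.7, -0.5, -2.1]
width: 0.0377
grip_force: 37.8
```

Emit:
play_rows(
  commands=[
    [0.03,0,0,-0.001,0],
    [0.06,0,0,0,0],
    [0.085,0,0,0,0],
    [0.085,0,0,0,0],
    [0.085,0,0,0,0],
  ],
)

```text
time: 8.8
tool_pos: [0.4535, -0.2229, 0.0873]
orientation: [3.141, -0.0, 1.569]
force: [-0.5, 0.4, -0.2]
width: 0.0851
grip_force: 0.0
```

Emit:
play_rows(
  commands=[
    [0.085,0,0,0.015,0],
    [0.085,0,0,0.03,0],
    [0.085,0,0,0.03,0],
    [0.085,0,0,0.03,0],
    [0.085,0,0,0.015,0],
  ],
)

```text
time: 9.3
tool_pos: [0.4542, -0.2233, 0.2096]
orientation: [3.139, 0.001, 1.569]
force: [-0.3, -1.0, 0.2]
width: 0.085
grip_force: 0.0
```

Emit:
play_rows(
  commands=[
    [0.085,0.0186,0.0304,0,0],
    [0.085,0.0186,0.0304,0,0],
    [0.085,0.0186,0.0304,0,0],
    [0.085,0.0186,0.0304,0,0],
    [0.085,0.0186,0.0304,0,0],
  ],
)

```text
time: 9.8
tool_pos: [0.5468, -0.0696, 0.2072]
orientation: [-3.141, 0.0, 1.569]
force: [0.9, 0.6, -0.2]
width: 0.085
grip_force: 0.0
```

Emit:
play_rows(
  commands=[
    [0.085,0.0186,0.0304,0,0],
    [0.085,0.0186,0.0304,0,0],
    [0.085,0.0186,0.0304,0,0],
    [0.085,0.0186,0.0304,0,0],
    [0.085,0.0186,0.0304,0,0],
  ],
)

```text
time: 10.3
tool_pos: [0.6397, 0.0824, 0.2071]
orientation: [-3.141, 0.0, 1.569]
force: [-0.1, 0.5, -0.4]
width: 0.085
grip_force: 0.0
```

Emit:
play_rows(
  commands=[
    [0.085,0,0,0,0],
    [0.085,0,0,0,0],
  ],
)

```text
time: 10.5
tool_pos: [0.639, 0.0819, 0.2067]
orientation: [-3.141, 0.0, 1.571]
force: [-0.5, -0.3, -0.6]
width: 0.0849
grip_force: 0.0
```

```bash
python3 - <<'E'
from h import *
for n in ('top','scene'):
    p=shot(n)
    for k in ('mill','cruet'):
        for d in cams.tip_of(p,k)[:3]: print(n,k,round(d['conf'],2),w(p,d['centre']).round(3))
E
```

```text
top mill 0.53 [ 0.457 -0.22   0.023]
scene mill 0.79 [ 0.453 -0.225  0.026]
scene mill 0.74 [0.764 0.147 0.002]
scene cruet 0.88 [0.639 0.077 0.022]
```

Emit:
play_rows(
  commands=[
    [0.085,0,-0.001,-0.03,0],
    [0.085,0,0,-0.03,0],
    [0.085,0,0,-0.03,0],
    [0.085,0,0,-0.03,0],
    [0.085,0,0,-0.01,0],
  ],
)

```text
time: 11.3
tool_pos: [0.6372, 0.0792, 0.0745]
orientation: [-3.136, 0.001, 1.568]
force: [-0.7, 0.2, 0.3]
width: 0.0849
grip_force: 0.0
```

Emit:
play_rows(
  commands=[
    [0.085,0,0,0,0],
    [0.04,0,0,0,0],
    [0.04,0,0,0,0],
    [0.04,0,0,0,0],
    [0.04,0,0,0,0],
  ],
)

```text
time: 11.8
tool_pos: [0.6403, 0.0801, 0.0793]
orientation: [3.139, -0.0, 1.569]
force: [-1.0, 0.1, 5.3]
width: 0.049
grip_force: 41.0
```

Emit:
play_rows(
  commands=[
    [0.04,0,0,0,0],
    [0.04,0,0,0,0],
    [0.04,0,0,0,0],
    [0.04,0,0,0,0],
  ],
)

```text
time: 12.2
tool_pos: [0.6403, 0.0801, 0.0793]
orientation: [3.139, -0.0, 1.569]
force: [-1.3, -0.6, 5.4]
width: 0.0489
grip_force: 41.0
```

Emit:
play_rows(
  commands=[
    [0.04,0,0,0.015,0],
    [0.04,0,0,0.03,0],
    [0.04,0,0,0.03,0],
    [0.04,0,0,0.03,0],
    [0.04,0,0,0.015,0],
  ],
)

```text
time: 12.7
tool_pos: [0.6408, 0.0801, 0.2015]
orientation: [3.136, -0.001, 1.568]
force: [-0.1, 0.3, -2.5]
width: 0.049
grip_force: 42.2
```

Emit:
play_rows(
  commands=[
    [0.04,-0.0185,-0.0213,0,0],
    [0.04,-0.0185,-0.0213,0,0],
    [0.04,-0.0185,-0.0213,0,0],
    [0.04,-0.0185,-0.0213,0,0],
    [0.04,-0.0185,-0.0213,0,0],
  ],
)

```text
time: 13.2
tool_pos: [0.5462, -0.0273, 0.1985]
orientation: [3.14, 0.0, 1.569]
force: [0.6, -0.9, -2.9]
width: 0.049
grip_force: 42.2
```

Emit:
play_rows(
  commands=[
    [0.04,-0.0185,-0.0213,0,0],
    [0.04,-0.0185,-0.0213,0,0],
    [0.04,-0.0185,-0.0213,0,0],
    [0.04,-0.0185,-0.0213,0,0],
    [0.04,-0.0185,-0.0213,0,0],
  ],
)

```text
time: 13.7
tool_pos: [0.4539, -0.1339, 0.1984]
orientation: [3.14, 0.001, 1.569]
force: [-0.1, 0.1, -2.2]
width: 0.049
grip_force: 42.2
```

Emit:
play_rows(
  commands=[
    [0.04,0,0,0,0],
    [0.04,0,0,0,0],
    [0.04,0,0,0,0],
  ],
)

```text
time: 14.0
tool_pos: [0.4555, -0.1322, 0.1979]
orientation: [3.139, -0.0, 1.57]
force: [-0.1, 0.8, -2.3]
width: 0.0487
grip_force: 42.2
```

```bash
python3 - <<'E'
from h import *
for n in ('top','scene'):
    p=shot(n)
    for k in ('mill','cruet'):
        for d in cams.tip_of(p,k)[:3]: print(n,k,round(d['conf'],2),w(p,d['centre']).round(3))
E
```

```text
top mill 0.81 [0.762 0.147 0.001]
top mill 0.4 [ 0.641 -0.006  0.023]
top mill 0.27 [0.64  0.085 0.021]
top cruet 0.42 [ 0.457 -0.133  0.142]
scene mill 0.6 [ 0.761  0.144 -0.   ]
scene mill 0.57 [ 0.452 -0.228  0.028]
scene cruet 0.57 [ 0.454 -0.131  0.14 ]
scene cruet 0.38 [ 0.638 -0.008  0.023]
```

Emit:
play_rows(
  commands=[
    [0.04,0,0,-0.03,0],
    [0.04,0,0,-0.03,0],
    [0.04,0,0,-0.03,0],
    [0.04,0,0,-0.015,0],
    [0.04,0,0,-0.008,0],
  ],
)

```text
time: 14.8
tool_pos: [0.454, -0.1326, 0.0829]
orientation: [-3.14, -0.001, 1.569]
force: [-0.2, -0.7, -1.8]
width: 0.0488
grip_force: 42.1
```

Emit:
play_rows(
  commands=[
    [0.04,0,0,-0.004,0],
    [0.04,0,0,-0.002,0],
    [0.04,0,0,-0.001,0],
    [0.04,0,0,0,0],
    [0.04,0,0,0,0],
  ],
)

```text
time: 15.3
tool_pos: [0.4544, -0.1329, 0.0792]
orientation: [3.14, 0.0, 1.569]
force: [-2.4, 0.2, 10.1]
width: 0.0491
grip_force: 43.4
```

Emit:
play_rows(
  commands=[
    [0.065,0,0,0,0],
    [0.085,0,0,0,0],
    [0.085,0,0,0,0],
    [0.085,0,0,0,0],
    [0.085,0,0,0,0],
  ],
)

```text
time: 15.8
tool_pos: [0.4545, -0.133, 0.0773]
orientation: [3.141, 0.0, 1.569]
force: [0.0, -0.3, -0.7]
width: 0.0849
grip_force: 0.0
```

Emit:
play_rows(
  commands=[
    [0.085,0,0,0.015,0],
    [0.085,0,0,0.03,0],
    [0.085,0,0,0.03,0],
    [0.085,0,0,0.03,0],
    [0.085,0,0,0.015,0],
  ],
)

```text
time: 16.3
tool_pos: [0.4551, -0.1332, 0.1995]
orientation: [3.139, 0.001, 1.569]
force: [0.6, -0.3, -0.0]
width: 0.085
grip_force: 0.0
```

Emit:
play_rows(
  commands=[
    [0.085,0.0262,0.018,0,0],
    [0.085,0.0262,0.018,0,0],
    [0.085,0.0262,0.018,0,0],
    [0.085,0.0262,0.018,0,0],
    [0.085,0.0262,0.018,0,0],
  ],
)

```text
time: 16.8
tool_pos: [0.586, -0.0421, 0.1971]
orientation: [-3.141, 0.0, 1.569]
force: [0.5, -1.1, 0.4]
width: 0.0848
grip_force: 0.0
```

Emit:
play_rows(
  commands=[
    [0.085,0.0262,0.018,0,0],
    [0.085,0.0262,0.018,0,0],
    [0.085,0,0,0,0],
    [0.085,0,0,0,0],
  ],
)

```text
time: 17.2
tool_pos: [0.6374, -0.0065, 0.1966]
orientation: [-3.14, 0.0, 1.57]
force: [-1.0, 0.6, -0.5]
width: 0.085
grip_force: 0.0
```

```bash
python3 - <<'E'
from h import *
for n in ('top','scene'):
    p=shot(n,n+'2.png')
    for k in ('mill','cruet','salt'):
        for d in cams.tip_of(p,k)[:3]: print(n,k,round(d['conf'],2),w(p,d['centre']).round(3))
E
```

```text
top mill 0.54 [ 0.453 -0.22   0.023]
top mill 0.5 [ 0.761  0.144 -0.001]
top cruet 0.75 [ 0.454 -0.135  0.024]
top salt 0.65 [ 0.455 -0.089 -0.002]
scene mill 0.72 [ 0.454 -0.225  0.023]
scene mill 0.7 [0.757 0.145 0.002]
scene mill 0.31 [ 0.456 -0.136  0.025]
scene cruet 0.61 [ 0.453 -0.136  0.022]
scene salt 0.66 [ 0.636 -0.012  0.024]
```

View pics/scene2.png

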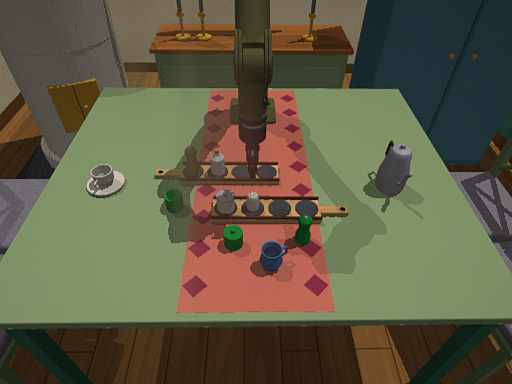

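Mill at (191,160) and cruet at (217,163) stand upright on their coasters. The gripper is above the salt. Grasping it now.

Emit:
play_rows(
  commands=[
    [0.085,0.001,-0.001,-0.03,0],
    [0.085,0,0,-0.03,0],
    [0.085,0,0,-0.03,0],
    [0.085,0,0,-0.03,0],
    [0.085,0,0,-0.017,0],
  ],
)

```text
time: 18.1
tool_pos: [0.6374, -0.0081, 0.058]
orientation: [-3.138, 0.0, 1.569]
force: [0.3, 0.5, -0.2]
width: 0.0853
grip_force: 0.0
```

Emit:
play_rows(
  commands=[
    [0.085,0,0,0,0],
    [0.03,0,0,0,0],
    [0.03,0,0,0,0],
    [0.03,0,0,0,0],
    [0.03,0,0,0,0],
  ],
)

```text
time: 18.6
tool_pos: [0.6398, -0.008, 0.062]
orientation: [3.139, -0.0, 1.569]
force: [-1.2, -0.2, 6.7]
width: 0.0388
grip_force: 40.2
```

Emit:
play_rows(
  commands=[
    [0.03,0,0,0,0],
    [0.03,0,0,0,0],
    [0.03,0,0,0,0],
    [0.03,0,0,0,0],
  ],
)

```text
time: 19.0
tool_pos: [0.6398, -0.008, 0.0621]
orientation: [3.139, -0.0, 1.569]
force: [-1.3, 0.7, 7.3]
width: 0.0385
grip_force: 40.3
```

Emit:
play_rows(
  commands=[
    [0.03,0,0,0.015,0],
    [0.03,0,0,0.03,0],
    [0.03,0,0,0.03,0],
    [0.03,0,0,0.03,0],
    [0.03,0,0,0.015,0],
  ],
)

```text
time: 19.5
tool_pos: [0.6402, -0.0081, 0.1844]
orientation: [3.136, -0.0, 1.568]
force: [-0.0, 0.4, -0.4]
width: 0.0384
grip_force: 40.5
```

Emit:
play_rows(
  commands=[
    [0.03,-0.0264,-0.005,0,0],
    [0.03,-0.0264,-0.005,0,0],
    [0.03,-0.0264,-0.005,0,0],
    [0.03,-0.0264,-0.005,0,0],
    [0.03,-0.0264,-0.005,0,0],
  ],
)

```text
time: 20.0
tool_pos: [0.5059, -0.0332, 0.1814]
orientation: [3.14, 0.0, 1.569]
force: [-0.4, 0.1, -1.2]
width: 0.0386
grip_force: 40.6
```

Emit:
play_rows(
  commands=[
    [0.03,-0.0264,-0.005,0,0],
    [0.03,-0.0264,-0.005,0,0],
    [0.03,0,0,0,0],
    [0.03,0,0,0,0],
    [0.03,0,0,0,0],
  ],
)

```text
time: 20.5
tool_pos: [0.4556, -0.0427, 0.181]
orientation: [3.139, -0.0, 1.569]
force: [0.6, 1.1, -1.7]
width: 0.0386
grip_force: 40.6
```

```bash
python3 - <<'E'
from h import *
for n in ('top','scene'):
    p=shot(n)
    for k in ('salt','cruet','jar'):
        for d in cams.tip_of(p,k)[:3]: print(n,k,round(d['conf'],2),w(p,d['centre']).round(3))
E
```

```text
top salt 0.46 [ 0.453 -0.133  0.021]
top cruet 0.43 [ 0.451 -0.132  0.023]
top jar 0.89 [ 0.775 -0.067  0.004]
top jar 0.69 [ 0.616 -0.266 -0.002]
top jar 0.6 [ 0.641 -0.095  0.022]
scene salt 0.55 [ 0.455 -0.042  0.14 ]
scene cruet 0.57 [ 0.455 -0.137  0.025]
scene jar 0.84 [ 0.615 -0.272  0.003]
scene jar 0.68 [ 0.643 -0.098  0.025]
scene jar 0.56 [ 0.773 -0.071  0.005]
```

Emit:
play_rows(
  commands=[
    [0.03,0,0,-0.03,0],
    [0.03,0,0,-0.03,0],
    [0.03,0,0,-0.03,0],
    [0.03,0,0,-0.015,0],
    [0.03,0,0,-0.008,0],
  ],
)

```text
time: 21.4
tool_pos: [0.4535, -0.0429, 0.0659]
orientation: [-3.14, -0.0, 1.569]
force: [-0.2, -0.4, -0.1]
width: 0.0384
grip_force: 40.6
```

Emit:
play_rows(
  commands=[
    [0.03,0,0,-0.004,0],
    [0.03,0,0,-0.002,0],
    [0.03,0,0,-0.001,0],
    [0.03,0,0,0,0],
    [0.03,0,0,0,0],
  ],
)

```text
time: 21.9
tool_pos: [0.4541, -0.043, 0.062]
orientation: [3.14, 0.0, 1.569]
force: [-2.3, 0.2, 8.1]
width: 0.0388
grip_force: 41.5
```

Emit:
play_rows(
  commands=[
    [0.06,0,0,0,0],
    [0.085,0,0,0,0],
    [0.085,0,0,0,0],
    [0.085,0,0,0,0],
    [0.085,0,0,0,0],
  ],
)

```text
time: 22.4
tool_pos: [0.454, -0.043, 0.0603]
orientation: [3.141, 0.0, 1.569]
force: [0.5, 0.2, 0.8]
width: 0.0852
grip_force: 0.0
```

Emit:
play_rows(
  commands=[
    [0.085,0,0,0.015,0],
    [0.085,0,0,0.03,0],
    [0.085,0,0,0.03,0],
    [0.085,0,0,0.03,0],
    [0.085,0,0,0.015,0],
  ],
)

```text
time: 22.9
tool_pos: [0.4546, -0.0431, 0.1824]
orientation: [3.139, 0.0, 1.569]
force: [0.9, 0.0, -0.3]
width: 0.0852
grip_force: 0.0
```

Emit:
play_rows(
  commands=[
    [0.085,0.0264,-0.0076,0,0],
    [0.085,0.0264,-0.0076,0,0],
    [0.085,0.0264,-0.0076,0,0],
    [0.085,0.0264,-0.0076,0,0],
    [0.085,0.0264,-0.0076,0,0],
  ],
)

```text
time: 23.4
tool_pos: [0.5866, -0.0812, 0.1801]
orientation: [-3.141, -0.0, 1.569]
force: [0.6, 0.2, -0.1]
width: 0.0851
grip_force: 0.0
```

Emit:
play_rows(
  commands=[
    [0.085,0.0264,-0.0076,0,0],
    [0.085,0.0264,-0.0076,0,0],
    [0.085,0,0,0,0],
    [0.085,0,0,0,0],
  ],
)

```text
time: 23.8
tool_pos: [0.6382, -0.0962, 0.1796]
orientation: [-3.14, -0.0, 1.568]
force: [0.5, 0.6, 0.1]
width: 0.0848
grip_force: 0.0
```

```bash
python3 - <<'E'
from h import *
for n in ('top','scene'):
    p=shot(n)
    for k in ('salt','cruet','mill','jar'):
        for d in cams.tip_of(p,k)[:3]: print(n,k,round(d['conf'],2),w(p,d['centre']).round(3))
E
```

```text
top salt 0.22 [0.643 0.175 0.016]
top mill 0.76 [ 0.761  0.146 -0.   ]
top mill 0.48 [ 0.454 -0.219  0.022]
top jar 0.88 [ 0.622 -0.268  0.002]
top jar 0.74 [ 0.775 -0.064  0.002]
scene salt 0.54 [ 0.456 -0.046  0.023]
scene cruet 0.59 [ 0.456 -0.133  0.022]
scene mill 0.68 [0.761 0.144 0.002]
scene mill 0.54 [ 0.453 -0.226  0.031]
scene jar 0.9 [ 0.773 -0.069  0.004]
scene jar 0.77 [ 0.641 -0.099  0.022]
```

Emit:
play_rows(
  commands=[
    [0.085,0.001,-0.001,-0.03,0],
    [0.085,0,0,-0.03,0],
    [0.085,0,0,-0.03,0],
    [0.085,0,0,-0.02,0],
    [0.085,0,0,-0.011,0],
  ],
)

```text
time: 24.8
tool_pos: [0.6386, -0.0969, 0.0573]
orientation: [-3.139, -0.0, 1.569]
force: [-0.0, 0.3, -0.6]
width: 0.0849
grip_force: 0.0
```

Emit:
play_rows(
  commands=[
    [0.085,0,0,0,0],
    [0.048,0,0,0,0],
    [0.048,0,0,0,0],
    [0.048,0,0,0,0],
    [0.048,0,0,0,0],
  ],
)

```text
time: 25.3
tool_pos: [0.6407, -0.0974, 0.061]
orientation: [3.139, 0.0, 1.569]
force: [-0.5, 0.4, 7.3]
width: 0.0579
grip_force: 42.5
```

Emit:
play_rows(
  commands=[
    [0.048,0,0,0,0],
    [0.048,0,0,0,0],
    [0.048,0,0,0,0],
  ],
)

```text
time: 25.6
tool_pos: [0.6407, -0.0974, 0.061]
orientation: [3.139, 0.0, 1.569]
force: [-1.7, -0.4, 6.9]
width: 0.0579
grip_force: 42.5
```

Emit:
play_rows(
  commands=[
    [0.048,0,0,0.015,0],
    [0.048,0,0,0.03,0],
    [0.048,0,0,0.03,0],
    [0.048,0,0,0.03,0],
    [0.048,0,0,0.015,0],
  ],
)

```text
time: 26.1
tool_pos: [0.6411, -0.0974, 0.1829]
orientation: [3.137, 0.001, 1.569]
force: [0.8, 0.3, -2.1]
width: 0.0575
grip_force: 43.5
```

Emit:
play_rows(
  commands=[
    [0.048,-0.0231,0.018,0,0],
    [0.048,-0.0231,0.018,0,0],
    [0.048,-0.0231,0.018,0,0],
    [0.048,-0.0231,0.018,0,0],
    [0.048,-0.0231,0.018,0,0],
  ],
)

```text
time: 26.6
tool_pos: [0.523, -0.0065, 0.1794]
orientation: [-3.141, -0.0, 1.569]
force: [0.5, 0.5, -2.7]
width: 0.0577
grip_force: 43.7
```

Emit:
play_rows(
  commands=[
    [0.048,-0.0231,0.018,0,0],
    [0.048,-0.0231,0.018,0,0],
    [0.048,-0.0231,0.018,0,0],
    [0.048,0,0,0,0],
    [0.048,0,0,0,0],
  ],
)

```text
time: 27.1
tool_pos: [0.455, 0.0472, 0.1795]
orientation: [3.141, -0.0, 1.57]
force: [0.1, -1.6, -2.5]
width: 0.0576
grip_force: 43.7
```

Emit:
play_rows(
  commands=[
    [0.048,0,0,0,0],
  ],
)

```text
time: 27.2
tool_pos: [0.4561, 0.0463, 0.1795]
orientation: [3.14, 0.0, 1.568]
force: [0.1, -1.0, -1.9]
width: 0.0577
grip_force: 43.7
```

```bash
python3 - <<'E'
from h import *
for n in ('top','scene'):
    p=shot(n)
    for k in ('jar','salt'):
        for d in cams.tip_of(p,k)[:3]: print(n,k,round(d['conf'],2),w(p,d['centre']).round(3))
E
```

```text
top jar 0.67 [ 0.776 -0.063  0.002]
top jar 0.57 [ 0.618 -0.267 -0.001]
top salt 0.51 [ 0.459 -0.039  0.027]
scene jar 0.75 [0.458 0.044 0.141]
scene jar 0.75 [ 0.771 -0.071  0.001]
scene jar 0.64 [ 0.615 -0.274 -0.001]
scene salt 0.74 [ 0.456 -0.042  0.023]
```

Lower, release and withdraw upwards, then towards the robot's left.

Emit:
play_rows(
  commands=[
    [0.048,0,0,-0.03,0],
    [0.048,0,0,-0.03,0],
    [0.048,0,0,-0.03,0],
    [0.048,0,0,-0.015,0],
    [0.048,0,0,-0.008,0],
  ],
)

```text
time: 28.0
tool_pos: [0.4546, 0.0467, 0.0649]
orientation: [-3.14, 0.0, 1.568]
force: [-0.5, -0.1, -2.2]
width: 0.0576
grip_force: 43.7
```

Emit:
play_rows(
  commands=[
    [0.048,0,0,-0.004,0],
    [0.048,0,0,-0.002,0],
    [0.048,0,0,-0.001,0],
    [0.048,0,0,0,0],
    [0.048,0,0,0,0],
  ],
)

```text
time: 28.5
tool_pos: [0.4552, 0.0468, 0.0609]
orientation: [3.14, -0.0, 1.569]
force: [-2.3, -0.5, 6.2]
width: 0.0575
grip_force: 44.5
```

Emit:
play_rows(
  commands=[
    [0.07,0,0,0,0],
    [0.085,0,0,0,0],
    [0.085,0,0,0,0],
    [0.085,0,0,0,0],
    [0.085,0,0,0,0],
  ],
)

```text
time: 29.0
tool_pos: [0.455, 0.0469, 0.0593]
orientation: [3.141, -0.0, 1.569]
force: [-0.0, -0.3, 0.3]
width: 0.0852
grip_force: 0.0
```

Emit:
play_rows(
  commands=[
    [0.085,0,0,0.015,0],
    [0.085,0,0,0.03,0],
    [0.085,0,0,0.03,0],
    [0.085,0,0,0.04,0],
    [0.085,0,0,0.04,0],
  ],
)

```text
time: 29.5
tool_pos: [0.4543, 0.0468, 0.2155]
orientation: [-3.14, 0.0, 1.569]
force: [0.6, -0.2, -1.1]
width: 0.085
grip_force: 0.0
```

Emit:
play_rows(
  commands=[
    [0.085,0,0.03,0.02,0],
    [0.085,0,0.04,0.02,0],
    [0.085,0,0.04,0,0],
    [0.085,0,0.04,0,0],
    [0.085,0,0.03,0,0],
  ],
)

```text
time: 30.0
tool_pos: [0.4543, 0.2298, 0.2545]
orientation: [3.141, -0.001, 1.571]
force: [-0.4, -0.0, -0.9]
width: 0.0849
grip_force: 0.0
```

Emit:
play_rows(
  commands=[
    [0.085,0,0,0,0],
    [0.085,0,0,0,0],
    [0.085,0,0,0,0],
  ],
)

```text
time: 30.3
tool_pos: [0.4549, 0.2252, 0.2541]
orientation: [-3.141, 0.001, 1.567]
force: [0.8, 0.1, -0.2]
width: 0.0848
grip_force: 0.0
```

```bash
python3 - <<'E'
from h import *
for n in ('top','scene'):
    p=shot(n,n+'3.png')
    for k in ('jar','salt','cruet','mill','coffee_pot','cup_a'):
        for d in cams.tip_of(p,k)[:3]: print(n,k,round(d['conf'],2),w(p,d['centre']).round(3))
E
```

```text
top jar 0.86 [ 0.774 -0.062  0.002]
top jar 0.69 [ 0.619 -0.266  0.002]
top jar 0.65 [0.453 0.051 0.022]
top salt 0.68 [ 0.456 -0.038  0.027]
top cruet 0.49 [ 0.455 -0.133  0.023]
top mill 0.82 [ 0.454 -0.223  0.023]
top mill 0.79 [0.761 0.146 0.002]
top coffee_pot 0.56 [0.511 0.494 0.001]
top cup_a 0.62 [ 0.505 -0.53   0.   ]
scene jar 0.94 [ 0.616 -0.276  0.001]
scene jar 0.89 [ 0.773 -0.071  0.003]
scene jar 0.72 [0.461 0.046 0.02 ]
scene salt 0.43 [ 0.455 -0.047  0.024]
scene cruet 0.79 [ 0.456 -0.136  0.023]
scene mill 0.62 [0.759 0.144 0.003]
scene mill 0.52 [ 0.453 -0.228  0.027]
scene coffee_pot 0.93 [0.509 0.485 0.003]
scene cup_a 0.94 [ 0.506 -0.533 -0.004]
```

View pics/scene3.png

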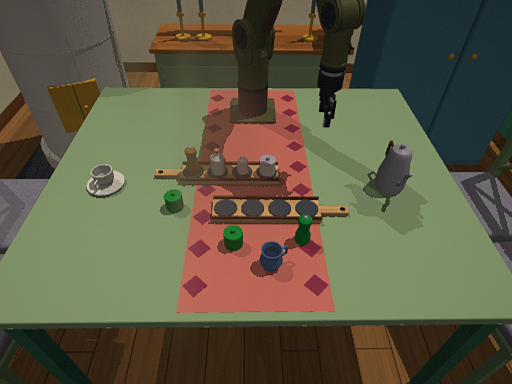

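View pics/top3.png

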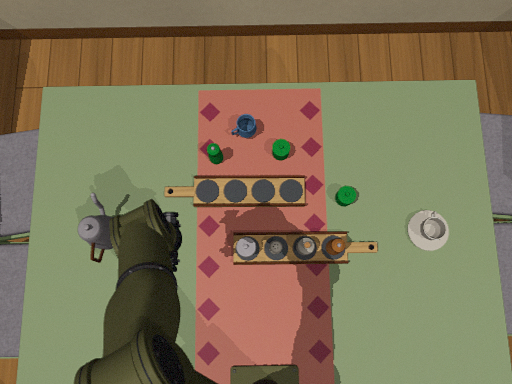

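Both views show all four upright and centred on the empty rack. In the top view, counted from its handle on the right, they are mill (337,247), cruet (306,246), salt (276,246) and jar (247,246). The pot and cup haven't moved.

```bash
python3 -c "
from h import *
print(workorder.finish_job())"
```

```text
the job is handed in; nothing more can be done
None
```

The job is handed in: the mill, cruet, salt and jar stand upright and released on the empty rack's coasters, in that order from its handle, and the coffee pot and cup are where they were.

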